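# Hold the varnish cell in the light bench's beam

## Task

Shoot the brass bolt on the light bench fully home into its keeper, so that the lamp is locked in line. Then pick up the longer of the two glass sample cells by its frosted long sides only, never touching its clear ends, and hold it upright in mid-air between lamp and receiver, centred in the light path with the beam running straight through both clear ends. Finish while still holding it there, touching nothing of the bench, and leave the other things on the table where they are.

Things in the scene. Friction and masses are not known exactly. Their poses are not given: they have to be found in the camera images.
- bench: Fixed light bench: wooden base, x -105 to +45, y -130 to +130, 20 mm high; origin on the table under the middle of the light path, z up; yaw varies. Beam along its y. At +y the grey ribbed lamp, at -y the grey receiver: 60 mm wide in x, tops 111 mm high, lens tubes 28 mm across with a free gap of 106 mm. The bolt is 75 mm to the -x side, parallel to the beam; its guides and keeper are 52 mm high.
- beam_mid (a point): Middle of the light path: on the beam axis, halfway between the two lens tubes, 80 mm above the table; axes as bench (y along the beam).
- bolt (a joint): Slide of the brass barrel bolt, in m: 0 drawn, 0.045 fully home (hard stop) in the steel keeper at the lamp's foot; grows as the bolt moves to the bench's +y (to the lamp). It starts at 0 to 0.012, slides against about 2 N of friction and stays where it is left.
- bolt_knob (a point): Centre of the bolt's upright brass knob, 71 mm above the table: round, 14 mm in diameter, 26 mm tall (58 to 84 mm above the table), on a thinner stem; moves with the bolt. Can be pinched or pushed from above; what is within 40 mm of it is at most 52 mm high.
- cell: The longer glass sample cell, about 0.11 kg, loose on the cork pad: 50 mm long (its x, between the two clear ends), 22 mm wide (its y, between the two frosted long sides, each 44 mm long, 56 mm high), 60 mm high, and a white stopper 14 mm across on top reaching 66 mm. Origin at the centre of its underside, z up.
- cell_mid (a point): Optical centre of the longer cell, 28 mm above its underside in its middle; axes as cell (light passes along x).
- cell_ends: The two clear end windows of the longer cell (same origin and axes as cell): 20 mm wide plates, 3 mm thick, their outer faces at x = -25 and +25 mm. Must not be touched by the robot.
- short_cell: The shorter sample cell, a bystander: 24 (x) x 22 (y) mm, 60 mm high and with the same stopper, standing on the same pad about 90 mm from the longer one; which of the two stands at which end varies. Origin at the centre of its underside.
- pad: Fixed cork pad 110 x 190 x 6 mm on which both cells stand; origin at the centre of its underside.
- glue: White glue bottle, 54 mm in diameter, 150 mm tall, loose bystander; origin at the centre of its underside.
- sander: Plain wooden sanding block 40 x 70 x 32 mm, loose bystander; origin at the centre of its underside.
There are look-alikes about, which are no part of the job. There is more than one size of the pad; the job needs the larger. What is shaped like the cell but purple is not meant.

How it is judged:
By the outcome, as a careful person would: the job done as asked, in the order asked, and still so for the second after the job is handed in, while the arm keeps its last pose, push and grip.
It also fails if it takes over 53 s, if anything falls off the work surface, if the arm or the gripper's body presses on something with over 40 N, if the wrist force passes 120 N, or if a joint passes its speed limit or range.

## Robot

A 6-joint arm with a two-finger parallel gripper is mounted at the origin on the work surface. World frame = base frame: x ahead of the robot, y to its left, z up, the work surface at z = 0. Lengths are in m, angles in rad, forces in N, time in s.
With the tool pointing down it reaches from about 0.25 to 0.775 m from the base axis. Payload 4 kg.
Tool frame: the origin (TCP) lies between the finger pads; the fingertips stand 14 mm ahead of it and the grasp point (between the pads) lies 5 mm behind it (nose_length is the distance from the TCP to the fingertips, in m); z points along the fingers, y is the line along which they close (so a half turn about z gives the same grasp; the last joint's range is limited). The gripper opens to 94 mm and grips with 3 to 60 N. Pads are 16 mm wide; open, the fingers measure 119 mm over their backs; the gripper's body (75 mm by 177 mm) begins 78 mm behind the grasp point.
Start: joints at [1.076, 0.087, 1.371, -0, 1.684, -0.103], TCP at [0.21, 0.508, 0.22] pointing down, gripper open.
Joint ranges: [-3.1, 3.1], [-0.76, 2.03], [0.27, 2.55], [-1.08, 4.22], [0.17, 2.65], [-2.57, 2.57]. Speed limits (rad/s): [2.79, 2.79, 3.14, 3.14, 3.14, 3.14].

## Interface

Orientations are given as [roll, pitch, yaw] about the fixed x, y, z axes, in that order (R = Rz(yaw) Ry(pitch) Rx(roll)).
In Python, from bench import * gives the robot as it stands.
- The arm moves only by the tool move_arm, never from a script. Its argument "steps" is one flat list of numbers, 7 for each row, row after row: the turn, a rotation vector about the world's x, y, z in rad, then the shift along the world's x, y, z in m, then the opening, from 0 (shut) to 1 (fully open). A call has 1 to 12 rows; each row is the pose to reach, as a shift and turn from the pose commanded when the call began; what a row does not reach only later rows make up. A row lasts 1/10 s, in which the tool goes at most 50 mm and 8.59 degrees, less where a joint would pass 70% of its speed; a pose out of reach is approached as far as the arm can. A call with a gripper value outside its range is refused whole. The fingers move at their own pace and stop on an object; the grip force is fixed at half the most. Time passes only in rows, so rows that repeat a pose let the fingers close. It gives the time, the measured TCP pose, the force, the opening and the grip force at its end, in the units of the state.
- get_obs(): the state, without advancing time (a new reading comes with each control period).
- snapshot(name): name is "scene" or "top"; returns (picture, depth): 400x640x3 uint8, red, green, blue; 400x640 float32, m along the optical axis (not along the pixel's ray), 0 where there is no reading.
- camera_model(name): a dict with "fx", "fy", "cx", "cy" (pixels), "k1" (the pictures are not rectified: a ray, as slopes to the right and down, at radius r is drawn at 1 + k1 r^2 times it, then the intrinsics apply), "rvec" (rotation vector, rad) and "tvec" (3), from world to camera coordinates, as OpenCV has them. Camera axes: x right, y down, z forward; pixel columns grow to the right and rows downward; lengths in m; the calibration is good to about 2 mm. A picture is of the moment at which its call begins. camera_model takes no time and is no camera call.
- close_job(): hands the job in; it is judged then, once.
Trained networks look in the newest picture that a camera, given by its name, has taken for a name from the list of things; names that differ only in an ending like _2 or _b are one class to them, and where a whole thing is asked for, a point or a joint stands for the part that bears it (a point fixed in the world has none). Each returns a list of dicts, best first, with "score" (0 to 1); they miss things now and then, are a little off and sometimes report something else, mostly with a low value. They report only what shows in the picture. A call takes as long as a camera call. They do not tell look-alikes from the thing itself.
- silhouettes(camera, target): "pixels" (400x640 bool, what is visible of it) and "uv" ([column, row] in pixels, amid what is visible of it).
- spot_point(camera, target): "uv" ([column, row] in pixels: a listed point, or the origin of a listed thing).
The state is a dict: "time": time; "joint_positions": joint angles; "qvel": joint speeds; "joint_torque": joint torques, N m; "tool_pos": TCP position; "ee_rot": TCP orientation; "wrist_force": force on the tool from outside, world axes, zero at the start; "wrist_torque": the same for the moment, N m; "width": finger opening in m; "finger_force": force on a finger pad.
Only numpy, scipy, OpenCV 4.12 (cv2) and the standard library are available. Lean on these libraries where they do the work, as an engineer would, in place of code of your own. Each camera call takes 0.05 s, during which the arm holds its last target. There are 200 camera calls.

## Working session

There is one attempt and no reset: what is moved stays moved. The work goes in short steps, Python scripts to look and compute and a tool call to move; the robot and the scene stay as the last step left them, time stands still between calls to the robot, and variables do not carry over. Pictures are saved under pics/ and viewed, at most 10 in all, crops included, and the job is handed in when it is done.

Besides the shell and the picture viewer there is one more tool, called after "Call:" as name(argument=value, ...), one argument or row to a line, values as JSON. move_arm: Moves the arm, as the interface text tells. Its arguments: {"type":"object","properties":{"steps":{"type":"array"}},"required":["steps"]}

```bash
mkdir -p pics; cat > h.py <<'E'
from bench import *
import numpy as np, cv2
from scipy.spatial.transform import Rotation as R
def ray(name,uv):
    m=camera_model(name); uv=np.atleast_2d(np.array(uv,float))
    d=(uv-[m['cx'],m['cy']])/[m['fx'],m['fy']]; s=d.copy()
    for _ in range(30): s=d/(1+m['k1']*(s**2).sum(1,keepdims=True))
    Rm=R.from_rotvec(np.ravel(m['rvec'])).as_matrix(); t=np.ravel(m['tvec'])
    return -Rm.T@t, np.c_[s,np.ones(len(s))]@Rm   # origin, dirs (unit depth)
def onz(name,uv,z):
    o,d=ray(name,uv); return o+d*((z-o[2])/d[:,2])[:,None]
def cloud(name,depth,mask):
    v,u=np.nonzero(mask&(depth>0)); o,d=ray(name,np.c_[u,v]); return o+d*depth[v,u][:,None]
def proj(name,p):
    m=camera_model(name);Rm=R.from_rotvec(np.ravel(m['rvec'])).as_matrix();c=Rm@np.array(p)+np.ravel(m['tvec'])
    s=c[:2]/c[2];s=s*(1+m['k1']*(s@s));return s*[m['fx'],m['fy']]+[m['cx'],m['cy']]
E
python3 - <<'E'
from h import *
np.set_printoptions(precision=4,suppress=True)
for n in("scene","top"):
    p,d=snapshot(n); cv2.imwrite(f'pics/{n}0.png',p[:,:,::-1]); np.savez(f'{n}0.npz',p=p,d=d)
    print(n,'cam at',ray(n,[[320,200]])[0])
    for t in('bench','bolt_knob','cell','short_cell','pad','glue','sander','cell_ends'):
        print(t,[(round(x['score'],2),np.round(x['uv']),int(x['pixels'].sum())) for x in silhouettes(n,t)][:4])
    for t in('bolt_knob','beam_mid','bench','cell','cell_mid','short_cell','pad'):
        z={'bolt_knob':.071,'beam_mid':.08,'cell':.006,'cell_mid':.034,'short_cell':.006}.get(t,0)
        print('pt',t,[(round(x['score'],2),np.round(x['uv'],1),onz(n,x['uv'],z)[0]) for x in spot_point(n,t)][:4])
print(get_obs())
E
```

```text
scene cam at [ 1.122  -0.929   0.8066]
bench []
bolt_knob [(0.52, array([350., 219.]), 121)]
cell [(0.65, array([313., 257.]), 274), (0.55, array([284., 274.]), 477)]
short_cell [(0.53, array([263., 298.]), 315)]
pad [(0.95, array([272., 302.]), 2013), (0.87, array([218., 269.]), 1214)]
glue [(0.93, array([381., 168.]), 535)]
sander []
cell_ends [(0.46, array([288., 282.]), 127), (0.4, array([318., 260.]), 117)]
pt bolt_knob [(0.58, array([350.6, 215.7]), array([0.5516, 0.0673, 0.071 ]))]
pt beam_mid [(0.57, array([382. , 207.9]), array([0.61  , 0.1437, 0.08  ]))]
pt bench [(0.76, array([377.3, 232.6]), array([0.6084, 0.1315, 0.    ]))]
pt cell [(0.77, array([284.9, 282.4]), array([ 0.5301, -0.2064,  0.006 ])), (0.52, array([315.2, 267.1]), array([ 0.5568, -0.1123,  0.006 ]))]
pt cell_mid [(0.98, array([284.5, 278.7]), array([ 0.5415, -0.2215,  0.034 ])), (0.67, array([316.6, 254.6]), array([ 0.5497, -0.0963,  0.034 ]))]
pt short_cell [(0.75, array([262.5, 305.2]), array([ 0.5378, -0.3016,  0.006 ])), (0.5, array([283. , 278.7]), array([ 0.5174, -0.198 ,  0.006 ]))]
pt pad [(0.94, ar
[... 1007 characters left out ...]
, array([439. , 188.1]), array([ 0.543 , -0.3037,  0.006 ]))]
pt pad [(0.65, array([427.1, 186.9]), array([ 0.5469, -0.2677,  0.    ])), (0.57, array([424.3, 250.6]), array([ 0.3476, -0.2582,  0.    ]))]
{'time': 1.6, 'joint_positions': array([ 1.0759,  0.0872,  1.3707,  0.    ,  1.6836, -0.1031]), 'qvel': array([-0.0021,  0.0011, -0.0009,  0.0015, -0.0001,  0.0001]), 'joint_torque': array([  0.0001, -34.0035, -30.2587,   0.0717,   0.0239,  -0.    ]), 'tool_pos': array([0.21  , 0.5083, 0.2195]), 'ee_rot': array([ 3.1415, -0.    ,  2.7498]), 'wrist_force': array([ 0.0046, -0.1075, -0.2395]), 'wrist_torque': array([ 0.0568, -0.0523, -0.0007]), 'finger_force': 0.0, 'width': 0.09375845044814174}
```

```bash
python3 - <<'E'
import cv2,numpy as np
t=cv2.imread('pics/top0.png');s=cv2.imread('pics/scene0.png')
a=cv2.resize(t[100:290,180:480],(800,507),interpolation=cv2.INTER_CUBIC)
b=cv2.resize(s[110:340,170:470],(782,600),interpolation=cv2.INTER_CUBIC)
cv2.imwrite('pics/a.png',a);cv2.imwrite('pics/b.png',b)
E
```

```text
(no output)
```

View pics/a.png

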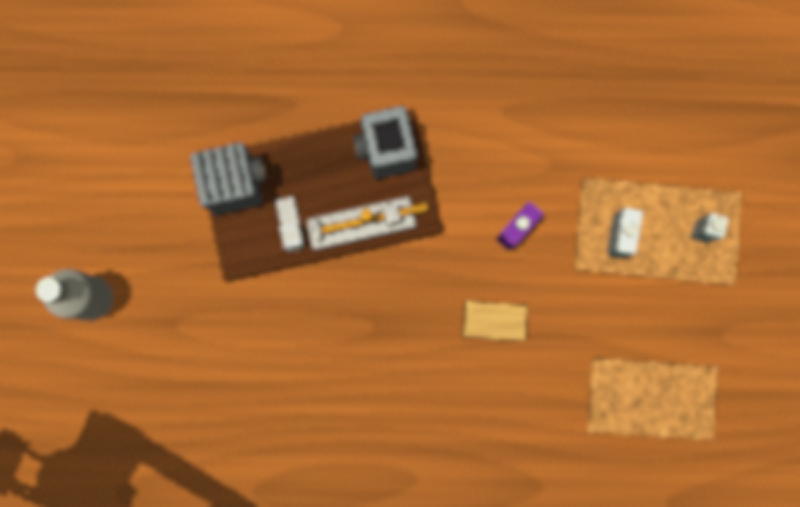

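View pics/b.png

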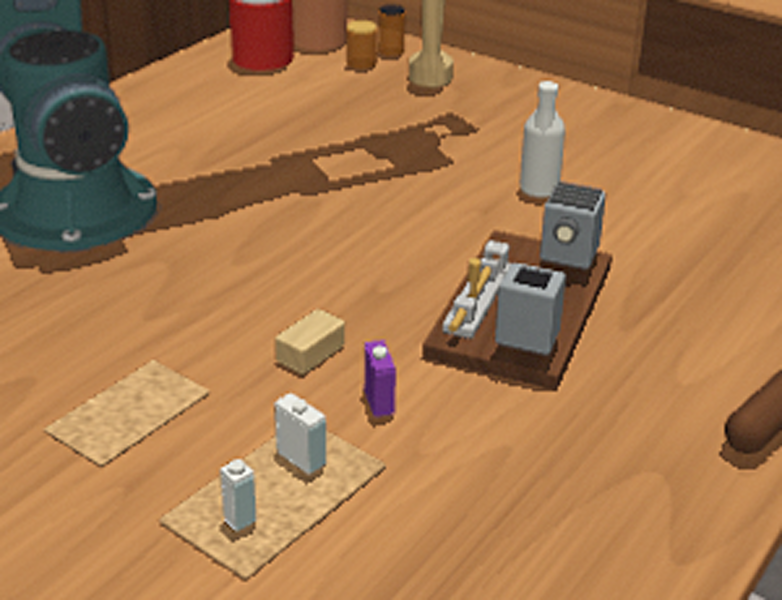

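The top view (crop) shows the bench with the lamp at the left (world +y) and the knob near px (316,182). Three things are candidates for the cell:
- **White 50 mm cell:** on the larger pad at px (415,187). It is long, white and on the larger pad, so it fits the description.
- **Short cell:** px (447,185).
- **Purple look-alike:** px (375,185), off the pad and the wrong colour.

Next I'll measure precisely from depth.

```bash
python3 - <<'E'
from h import *
np.set_printoptions(precision=4,suppress=True)
C={}
for n in("scene","top"):
    z=np.load(n+'0.npz'); m=np.ones((400,640),bool); v,u=np.nonzero(z['d']>0)
    C[n]=(cloud(n,z['d'],m),z['p'][v,u].astype(int))
def rect(P,l): 
    r=cv2.minAreaRect((P[:,:2]*1000).astype(np.float32)); print(l,len(P),'c',np.array(r[0]),'size',np.array(r[1]),'ang',r[2],'z',np.median(P[:,2])*1000)
for n in C:
    P,c=C[n]
    def sel(x0,x1,y0,y1,z0,z1): return P[(P[:,0]>x0)&(P[:,0]<x1)&(P[:,1]>y0)&(P[:,1]<y1)&(P[:,2]>z0)&(P[:,2]<z1)]
    print(n)
    rect(sel(.4,.8,-.05,.32,.012,.13),'benchall')
    rect(sel(.4,.8,.13,.32,.105,.118),'lamptop'); rect(sel(.4,.8,-.05,.13,.105,.118),'rectop')
    rect(sel(.49,.62,-.05,.16,.060,.09),'knob')
    rect(sel(.45,.62,-.05,.2,.045,.056),'guides')
    rect(sel(.45,.65,-.27,-.15,.058,.075),'celltop');rect(sel(.45,.65,-.27,-.15,.02,.075),'cell')
    rect(sel(.45,.65,-.36,-.27,.058,.075),'shorttop')
    rect(sel(.45,.65,-.15,-.05,.02,.075),'purple')
    rect(sel(.4,.52,-.15,0,.025,.04),'sander')
E
```

```text
scene
benchall 3214 c [519.8693 112.9401] size [279.8123 284.6035] ang 14.233400344848633 z 38.076172198943716
lamptop 182 c [588.355  229.0743] size [56.8531 56.9976] ang 15.13759994506836 z 110.25471096517015
rectop 179 c [632.1808  52.0167] size [58.2543 51.5251] ang 12.721071243286133 z 107.16323121502624
knob 80 c [581.5723  49.9599] size [15.8798 94.8604] ang 51.137657165527344 z 76.13642203478483
guides 157 c [566.3165 103.9462] size [ 72.5234 183.709 ] ang 13.582748413085938 z 50.6164160164364
celltop 170 c [ 537.7448 -217.1921] size [23.7079 51.7972] ang 78.40768432617188 z 66.57957773602769
cell 405 c [ 538.0945 -217.1502] size [23.9013 55.1776] ang 78.86273956298828 z 52.8030286694412
shorttop 100 c [ 547.3181 -314.828 ] size [22.8883 27.0039] ang 71.1225357055664 z 66.38032747046557
purple 325 c [509.731  -87.1407] size [ 56.1068 126.2877] ang 81.8576889038086 z 42.505010478486874
sander 263 c [437.2048 -70.5239] size [74.1226 44.0401] ang 87.86100006103516 z 32.94158896968224
top
benchall 4187 c [523.1934 110.3622] size [277.3607 277.3933] ang 13.91474437713623 z 21.9316
[... 204 characters left out ...]
167715
knob 65 c [578.2408  59.2804] size [62.2365 71.6295] ang 83.7625732421875 z 80.47232960623995
guides 149 c [561.7254 105.7417] size [ 64.2212 179.7657] ang 11.53974723815918 z 49.705171922340476
celltop 122 c [ 540.0882 -216.7239] size [22.3445 48.4531] ang 78.38165283203125 z 65.87431471806681
cell 176 c [ 540.2648 -216.7693] size [22.6756 50.5953] ang 79.20475006103516 z 64.20806861988282
shorttop 62 c [ 548.0065 -313.2884] size [20.7513 24.007 ] ang 80.39242553710938 z 66.51751961523134
purple 189 c [509.227  -84.2285] size [ 55.2832 124.1703] ang 84.16522216796875 z 57.59496954151388
sander 308 c [438.4383 -71.5604] size [70.3932 40.1318] ang 87.36751556396484 z 31.699964253097733
```

```bash
python3 - <<'E'
from h import *
np.set_printoptions(precision=1,suppress=True)
a=np.deg2rad(13.6); o=np.array([.609,.139]); Rz=np.array([[np.cos(a),-np.sin(a)],[np.sin(a),np.cos(a)]])
for n in("scene","top"):
    z=np.load(n+'0.npz'); P=cloud(n,z['d'],np.ones((400,640),bool)); print(n)
    B=np.c_[(P[:,:2]-o)@Rz,P[:,2]]*1000
    def s(x0,x1,y0,y1,z0,z1,l):
        Q=B[(B[:,0]>x0)&(B[:,0]<x1)&(B[:,1]>y0)&(B[:,1]<y1)&(B[:,2]>z0)&(B[:,2]<z1)]
        print(l,len(Q),'x',np.percentile(Q[:,0],[1,5,50,95,99]),'y',np.percentile(Q[:,1],[1,5,50,95,99]),'z',np.median(Q[:,2]))
        return Q
    s(-130,70,-160,160,12,28,'base')
    s(-50,50,40,160,104,120,'lamp'); s(-50,50,-160,-40,104,120,'rec')
    s(-30,30,-75,-40,60,100,'rtube');s(-30,30,40,75,60,100,'ltube')
    s(-95,-55,-80,40,60,92,'knob')
    s(-110,-50,-130,25,44,57,'guides');s(-110,-40,25,110,44,57,'keeper')
    # edges: yaw from base long edge x=-105
    Q=B[(abs(B[:,2]-20)<8)&(B[:,0]<-60)&(B[:,0]>-125)&(abs(B[:,1])<110)]
    bins=np.arange(-110,111,20);k=np.digitize(Q[:,1],bins)
    e=[(Q[k==i,1].mean(),np.percentile(Q[k==i,0],1)) for i in range(1,len(bins)) if (k==i).sum()>10]
    if len(e)>3: print('edge slope deg, offset',np.rad2deg(np.polyfit(*np.array(e).T,1)[0]),np.mean([q[1] for q in e]))
for n in("scene","top"):
  print(n,[np.round(x['uv'],1) for x in spot_point(n,'bolt_knob')][:2])
  m=[x['pixels'] for x in silhouettes(n,'bolt_knob')][:1]
  if m:
    z=np.load(n+'0.npz'); Q=cloud(n,z['d'],m[0]); Q=Q[(Q[:,2]>.058)]; B=(Q[:,:2]-o)@Rz*1000; print(len(Q),np.median(B,0),np.percentile(B,[5,95],axis=0),np.median(Q,0)*1000)
E
```

```text
scene
base 1320 x [-102.4  -97.7  -15.7   44.4   46.4] y [-129.3 -127.5  -61.2  114.6  127.6] z 21.018922385675932
lamp 199 x [-27.6 -23.    2.1  27.6  29.9] y [ 65.4  68.8  90.  117.8 120.2] z 109.64940156638559
rec 205 x [-26.2 -23.4   2.3  27.7  30.1] y [-114.8 -111.3  -91.2  -69.   -63.9] z 106.86064183500876Traceback (most recent call last):
  File "<stdin>", line 13, in <module>
  File "<stdin>", line 9, in s
    return _quantile_unchecked(
        a, q, axis, out, overwrite_input, method, keepdims, weights)
    return _ureduce(a,
                    func=_quantile_ureduce_func,
    ...<5 lines>...
                    overwrite_input=overwrite_input,
                    method=method)
    r = func(a, **kwargs)
    result = _quantile(arr,
                       quantiles=q,
    ...<2 lines>...
                       out=out,
                       weights=wgt)
    slices_having_nans = np.isnan(arr[-1, ...])
                                  ~~~^^^^^^^^^
IndexError: index -1 is out of bounds for axis 0 with size 0
```

```bash
cat > m.py <<'E'
from h import *
np.set_printoptions(precision=1,suppress=True)
a=np.deg2rad(13.6); o=np.array([.609,.139]); Rz=np.array([[np.cos(a),-np.sin(a)],[np.sin(a),np.cos(a)]])
for n in("scene","top"):
    z=np.load(n+'0.npz'); P=cloud(n,z['d'],np.ones((400,640),bool)); print(n)
    B=np.c_[(P[:,:2]-o)@Rz,P[:,2]]*1000
    def s(x0,x1,y0,y1,z0,z1,l):
        Q=B[(B[:,0]>x0)&(B[:,0]<x1)&(B[:,1]>y0)&(B[:,1]<y1)&(B[:,2]>z0)&(B[:,2]<z1)]
        if len(Q)<3: return
        print(l,len(Q),'x',np.percentile(Q[:,0],[1,5,50,95,99]),'y',np.percentile(Q[:,1],[1,5,50,95,99]),'z',np.median(Q[:,2]))
    s(-130,70,-160,160,12,28,'base')
    s(-50,50,40,160,104,120,'lamp'); s(-50,50,-160,-40,104,120,'rec')
    s(-30,30,-75,-40,60,100,'rtube');s(-30,30,40,75,60,100,'ltube')
    s(-95,-55,-80,40,60,92,'knob')
    s(-110,-50,-130,25,44,57,'guides');s(-110,-40,25,110,44,57,'keeper')
    Q=B[(abs(B[:,2]-20)<8)&(B[:,0]<-60)&(B[:,0]>-125)&(abs(B[:,1])<110)]
    bins=np.arange(-110,111,20);k=np.digitize(Q[:,1],bins)
    e=[(Q[k==i,1].mean(),np.percentile(Q[k==i,0],1)) for i in range(1,len(bins)) if (k==i).sum()>10]
    if len(e)>3: print('edge slope deg, offset',np.rad2deg(np.polyfit(*np.array(e).T,1)[0]),np.mean([q[1] for q in e]))
for n in("scene","top"):
  m=[x['pixels'] for x in silhouettes(n,'bolt_knob')][:1]
  if m:
    z=np.load(n+'0.npz'); Q=cloud(n,z['d'],m[0]); Q=Q[(Q[:,2]>.058)]; B=(Q[:,:2]-o)@Rz*1000; print(len(Q),np.median(B,0),np.percentile(B,[5,95],axis=0),np.median(Q,0)*1000)
E
python3 m.py
```

```text
scene
base 1320 x [-102.4  -97.7  -15.7   44.4   46.4] y [-129.3 -127.5  -61.2  114.6  127.6] z 21.018922385675932
lamp 199 x [-27.6 -23.    2.1  27.6  29.9] y [ 65.4  68.8  90.  117.8 120.2] z 109.64940156638559
rec 205 x [-26.2 -23.4   2.3  27.7  30.1] y [-114.8 -111.3  -91.2  -69.   -63.9] z 106.86064183500876
ltube 224 x [-27.6 -25.3   3.   26.8  29.3] y [51.8 54.9 66.3 71.7 73.3] z 83.75197283058989
knob 41 x [-79.7 -78.9 -72.  -67.7 -67. ] y [-55.1 -54.3 -50.3 -43.3 -40.4] z 76.28570903733956
guides 111 x [-83.6 -80.8 -72.5 -63.5 -62.3] y [-115.  -106.   -63.9   13.7   14.1] z 47.59367224117605
keeper 45 x [-86.  -84.7 -72.7 -62.1 -61.7] y [29.2 30.3 38.5 50.3 54.8] z 52.53704720792207
edge slope deg, offset -0.023115854671187198 -102.38151787379851
top
base 2592 x [-101.1  -97.4  -36.5   39.1   46.4] y [-127.  -120.1    6.7  114.8  127.6] z 19.87148455987542
lamp 291 x [-25.5 -23.    2.6  28.6  30.4] y [ 67.7  70.4  96.2 121.9 124.2] z 106.83853018704758
rec 240 x [-24.3 -21.8   3.5  28.4  31.5] y [-111.7 -108.7  -88.1  -67.6  -65. ] z 106.08920075051564
rtube 56 x [-26.9 -26.1  -2.5  13.2  16. ] y [-73.6 -72.1 -59.9 -52.4 -51.7] z 91.07250974891545
ltube 72 x [-27.1 -26.6  -0.7  25.   28.6] y [53.7 54.2 63.1 70.6 74.3] z 89.85750140971705
knob 25 x [-78.3 -77.9 -72.8 -66.2 -65.4] y [-53.3 -52.6 -47.1 -41.5 -40.9] z 81.84708023688091
guides 99 x [-82.  -81.1 -71.8 -62.6 -61.1] y [-110.5 -101.9  -69.3   13.2   14.6] z 47.56917981356623
keeper 55 x [-83.6 -83.  -72.1 -60.9 -60.3] y [31.6 32.  41.3 50.1 50.8] z 51.531142268444356
edge slope deg, offset -0.18090548213736438 -101.50630982689368
42 [-72.3 -50. ] [[-79.  -54.3]
 [-67.7 -43.4]] [550.9  73.   75.6]
25 [-72.8 -47.1] [[-77.9 -52.6]
 [-66.2 -41.5]] [549.9  76.3  81.8]
```

Call:
move_arm(
  steps=[0, 0, 0.1, 0.03, -0.04, 0.01, 0.4, 0, 0, 0.2, 0.06, -0.076, 0.01, 0.4, 0, 0, 0.3, 0.09, -0.115, 0.01, 0.4, 0, 0, 0.4, 0.12, -0.153, 0.01, 0.4, 0, 0, 0.5, 0.15, -0.191, 0.01, 0.4, 0, 0, 0.6, 0.18, -0.23, 0.01, 0.4, 0, 0, 0.63, 0.21, -0.268, 0, 0.4, 0, 0, 0.63, 0.24, -0.306, -0.01, 0.4, 0, 0, 0.63, 0.27, -0.344, -0.02, 0.4, 0, 0, 0.63, 0.3, -0.382, -0.03, 0.4, 0, 0, 0.63, 0.325, -0.414, -0.04, 0.4, 0, 0, 0.63, 0.34, -0.433, -0.05, 0.4],
)

```text
time: 2.9
tool_pos: [0.5515, 0.0725, 0.1689]
ee_rot: [-3.141, 0.0, -2.906]
wrist_force: [0.3, 1.1, 0.9]
width: 0.0374
finger_force: 0.0
```

Call:
move_arm(
  steps=[0, 0, 0, 0, 0, -0.03, 0.4, 0, 0, 0, 0, 0, -0.06, 0.4, 0, 0, 0, 0, 0, -0.085, 0.4, 0, 0, 0, 0, 0, -0.096, 0.4, 0, 0, 0, 0, 0, -0.096, 0.3, 0, 0, 0, 0, 0, -0.096, 0.05, 0, 0, 0, 0, 0, -0.096, 0.05, 0, 0, 0, 0, 0, -0.096, 0.05, 0, 0, 0, 0, 0, -0.096, 0.05],
)

```text
time: 3.8
tool_pos: [0.5512, 0.076, 0.0755]
ee_rot: [3.141, 0.004, -2.903]
wrist_force: [-0.0, 2.1, 4.3]
width: 0.0131
finger_force: 30.0
```

Call:
move_arm(
  steps=[0, 0, 0, -0.0024, 0.0097, -0.096, 0.05, 0, 0, 0, -0.0047, 0.0194, 0, 0.05],
)

```text
time: 4.0
tool_pos: [0.5585, 0.0953, 0.071]
ee_rot: [-3.139, 0.032, -2.906]
wrist_force: [46.0, 9.3, -48.4]
width: 0.0055
finger_force: 29.7
```

I left a −0.096 z shift in the first row by mistake, so the tool was driven briefly down onto the guide. Before I move again I'll check the state.

```bash
python3 - <<'E'
from h import *
p,d=snapshot('scene'); np.savez('scene1.npz',p=p,d=d)
q,e=snapshot('top'); np.savez('top1.npz',p=q,d=e)
o=get_obs(); print({k:np.round(o[k],4) for k in('tool_pos','ee_rot','wrist_force','wrist_torque','width','finger_force','qvel')})
a=cv2.resize(p[160:280,310:450],(700,600),interpolation=cv2.INTER_CUBIC)
cv2.imwrite('pics/c.png',a[:,:,::-1])
E
```

```text
{'tool_pos': array([0.5587, 0.0975, 0.0815]), 'ee_rot': array([-3.1394,  0.0353, -2.9024]), 'wrist_force': array([17.4416,  5.9912, 10.141 ]), 'wrist_torque': array([ 1.1935, -3.2716, -0.0056]), 'width': np.float64(0.0049), 'finger_force': np.float64(11.2422), 'qvel': array([-0.008 ,  0.001 ,  0.0055, -0.0021, -0.0069, -0.012 ])}
```

View pics/c.png

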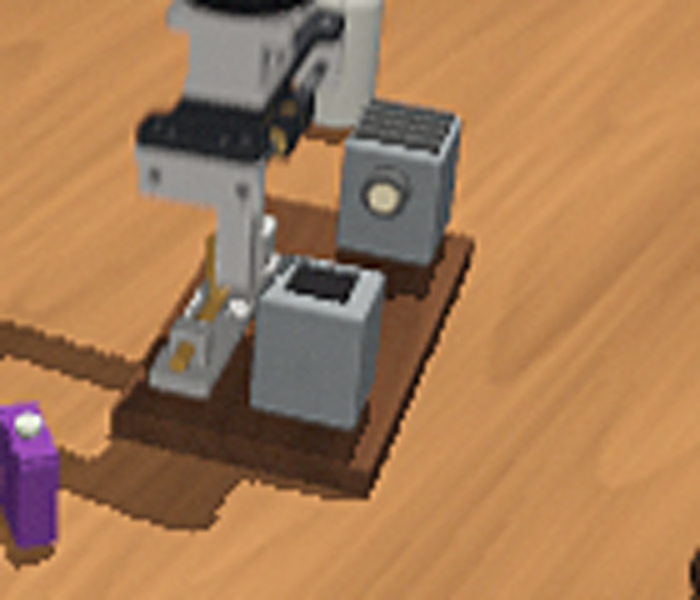

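The knob stands free at about crop (212,262). The fingers slipped to its +x side, and nothing looks damaged. I'll lift off and measure again.

Call:
move_arm(
  steps=[0, 0, 0, 0.012, 0.003, 0.02, 0.06, 0, 0, 0, 0.012, 0.003, 0.05, 0.06, 0, 0, 0, 0.012, 0.003, 0.085, 0.06, 0, 0, 0, 0.05, 0.04, 0.1, 0.4, 0, 0, 0, 0.085, 0.08, 0.12, 0.4, 0, 0, 0, 0.085, 0.08, 0.12, 0.4, 0, 0, 0, 0.085, 0.08, 0.12, 0.4],
)

```text
time: 4.8
tool_pos: [0.6317, 0.1755, 0.1924]
ee_rot: [-3.141, 0.002, -2.902]
wrist_force: [-0.3, -0.6, -1.0]
width: 0.0343
finger_force: 0.0
```

```bash
python3 - <<'E'
from h import *
for n in('scene','top'):
    p,d=snapshot(n); np.savez(n+'0.npz',p=p,d=d)
    if n=='scene': cv2.imwrite('pics/d.png',cv2.resize(p[160:280,310:450],(700,600),interpolation=cv2.INTER_CUBIC)[:,:,::-1])
o=get_obs(); print({k:np.round(o[k],4) for k in('time','tool_pos','ee_rot','wrist_force','width')})
E
python3 m.py | grep -v edge
```

```text
{'time': np.float64(4.9), 'tool_pos': array([0.6301, 0.1737, 0.1912]), 'ee_rot': array([-3.1409e+00, -1.2000e-03, -2.9034e+00]), 'wrist_force': array([ 0.041 , -0.2504,  0.393 ]), 'width': np.float64(0.0371)}
scene
base 1321 x [-101.9  -98.2  -15.4   44.6   46.1] y [-129.7 -127.5  -61.   116.   128.7] z 21.149138177779527
lamp 200 x [-26.5 -23.2   2.1  27.7  29.9] y [ 66.2  69.7  90.6 118.5 120.4] z 109.64116801530437
rec 206 x [-26.2 -23.5   3.1  27.8  30.4] y [-113.6 -111.   -91.4  -68.2  -65.2] z 106.71474325779212
ltube 223 x [-27.6 -24.    3.   27.2  29.3] y [50.8 53.7 66.9 71.8 73.1] z 83.44294310113499
knob 42 x [-80.  -79.7 -73.  -67.1 -66.7] y [-38.3 -36.  -31.9 -26.5 -21.7] z 74.34306655775279
guides 101 x [-83.3 -81.1 -72.5 -63.8 -62.2] y [-97.6 -92.2 -66.6  11.3  15.7] z 48.08225453939219
keeper 48 x [-85.8 -84.5 -73.6 -62.  -60.8] y [27.5 29.7 37.5 53.4 54.6] z 51.92508491198117
top
base 1440 x [-100.9  -96.7  -24.3   41.5   46.9] y [-127.7 -124.   -42.3   54.5   65.5] z 19.839484968527387
lamp 305 x [-25.2 -22.1   4.   28.4  31.3] y [ 68.6  71.4  95.4 121.4 123.6] z 106.70656753995078
rec 240 x [-24.2 -21.6   4.3  28.2  30.8] y [-112.2 -109.5  -88.4  -67.6  -65. ] z 105.9678871826234
rtube 53 x [-26.5 -26.1  -1.7  14.8  16.2] y [-73.5 -70.5 -59.4 -52.4 -51.7] z 90.37540148244538
ltube 73 x [-26.5 -26.2  -1.9  21.9  27.1] y [53.8 54.4 63.2 72.2 74.3] z 88.77748799501495
knob 22 x [-78.6 -78.5 -73.5 -68.3 -68. ] y [-35.5 -35.  -29.7 -23.6 -23.2] z 83.36069201353247
guides 71 x [-82.1 -80.6 -72.4 -62.6 -61. ] y [-98.2 -95.4 -74.4 -13.7  -7.2] z 47.35730862901843
35 [-72.2 -32.6] [[-79.1 -36.4]
 [-67.  -28.6]] [547.   90.3  72.1]
20 [-74.  -29.7] [[-78.6 -34.5]
 [-68.5 -23.6]] [543.9  93.7  83.4]
```

View pics/d.png

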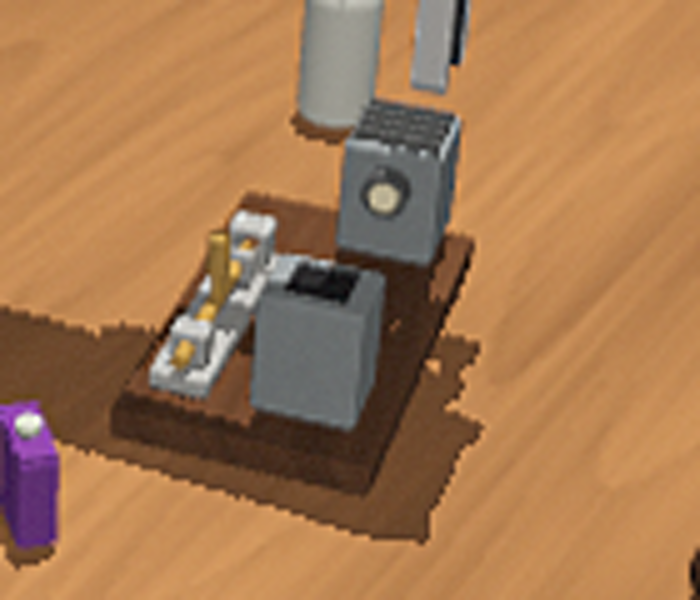

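Call:
move_arm(
  steps=[0, 0, 0, -0.03, -0.03, 0, 0.4, 0, 0, 0, -0.06, -0.06, 0, 0.4, 0, 0, 0, -0.085, -0.083, -0.02, 0.4, 0, 0, 0, -0.085, -0.083, -0.05, 0.4, 0, 0, 0, -0.085, -0.083, -0.08, 0.4, 0, 0, 0, -0.085, -0.083, -0.105, 0.4, 0, 0, 0, -0.085, -0.083, -0.12, 0.4, 0, 0, 0, -0.085, -0.083, -0.12, 0.05, 0, 0, 0, -0.085, -0.083, -0.12, 0.05, 0, 0, 0, -0.085, -0.083, -0.12, 0.05, 0, 0, 0, -0.085, -0.083, -0.12, 0.05],
)

```text
time: 6.1
tool_pos: [0.5463, 0.0919, 0.0734]
ee_rot: [3.141, 0.003, -2.903]
wrist_force: [-0.3, 2.4, 1.1]
width: 0.0133
finger_force: 30.0
```

Gripped on the knob. Next I'll push 16 mm along the bench's +y in small steps, with z shift 0.

Call:
move_arm(
  steps=[0, 0, 0, -0.001, 0.004, 0, 0.05, 0, 0, 0, -0.002, 0.008, 0, 0.05, 0, 0, 0, -0.003, 0.012, 0, 0.05, 0, 0, 0, -0.004, 0.0156, 0, 0.05, 0, 0, 0, -0.004, 0.0156, 0, 0.05],
)

```text
time: 6.6
tool_pos: [0.5425, 0.1075, 0.0733]
ee_rot: [-3.141, 0.003, -2.903]
wrist_force: [-0.2, -0.9, 5.2]
width: 0.0134
finger_force: 30.0
```

Call:
move_arm(
  steps=[0, 0, 0, -0.0007, 0.003, 0, 0.05, 0, 0, 0, -0.0014, 0.006, 0, 0.05, 0, 0, 0, -0.0014, 0.006, 0, 0.05],
)

```text
time: 6.9
tool_pos: [0.5411, 0.1134, 0.0733]
ee_rot: [-3.141, 0.003, -2.903]
wrist_force: [0.6, -1.7, 4.4]
width: 0.0135
finger_force: 30.0
```

Call:
move_arm(
  steps=[0, 0, 0, -0.0007, 0.003, 0, 0.05, 0, 0, 0, -0.0012, 0.005, 0, 0.05, 0, 0, 0, -0.0012, 0.005, 0, 0.05],
)

```text
time: 7.2
tool_pos: [0.5398, 0.1183, 0.0733]
ee_rot: [-3.141, 0.003, -2.903]
wrist_force: [-0.7, -1.5, 5.6]
width: 0.0133
finger_force: 30.0
```

Call:
move_arm(
  steps=[0, 0, 0, -0.0005, 0.002, 0, 0.05, 0, 0, 0, -0.001, 0.004, 0, 0.05, 0, 0, 0, -0.001, 0.004, 0, 0.05],
)

```text
time: 7.5
tool_pos: [0.5396, 0.1192, 0.0733]
ee_rot: [-3.135, 0.003, -2.904]
wrist_force: [1.5, -8.6, 6.0]
width: 0.0133
finger_force: 30.0
```

Call:
move_arm(
  steps=[0, 0, 0, -0.0005, 0.002, 0, 0.05, 0, 0, 0, -0.001, 0.004, 0, 0.05, 0, 0, 0, -0.001, 0.004, 0, 0.05],
)

```text
time: 7.8
tool_pos: [0.5396, 0.1193, 0.0733]
ee_rot: [-3.127, 0.003, -2.905]
wrist_force: [3.9, -17.1, 4.4]
width: 0.0131
finger_force: 30.1
```

Hard stop confirmed: 17 N of force and no further travel. I'll ease off, open and rise.

Call:
move_arm(
  steps=[0, 0, 0, 0.0015, -0.006, 0, 0.05, 0, 0, 0, 0.0015, -0.006, 0, 0.4, 0, 0, 0, 0.0015, -0.006, 0, 0.5, 0, 0, 0, 0.0015, -0.006, 0, 0.5, 0, 0, 0, 0.0015, -0.006, 0.02, 0.5, 0, 0, 0, 0.0015, -0.006, 0.06, 0.5, 0, 0, 0, 0.0015, -0.006, 0.1, 0.5, 0, 0, -0.1, 0.002, -0.04, 0.11, 0.5, 0, 0, -0.2, 0.002, -0.09, 0.11, 0.5, 0, 0, -0.3, 0.002, -0.14, 0.11, 0.5, 0, 0, -0.4, 0.002, -0.19, 0.11, 0.5, 0, 0, -0.438, 0.002, -0.23, 0.11, 0.5],
)

```text
time: 9.0
tool_pos: [0.5384, -0.1059, 0.1812]
ee_rot: [3.142, -0.001, 2.939]
wrist_force: [0.3, -0.1, -0.0]
width: 0.047
finger_force: 0.0
```

```bash
python3 - <<'E'
from h import *
for n in('scene','top'):
    p,d=snapshot(n); np.savez(n+'0.npz',p=p,d=d)
    if n=='scene': A=p[200:290,240:345]; B=p[170:260,320:425]; cv2.imwrite('pics/e.png',cv2.resize(np.hstack([A,B]),(798,342),interpolation=cv2.INTER_CUBIC)[:,:,::-1])
    P=cloud(n,d,np.ones((400,640),bool))
    Q=P[(P[:,0]>.48)&(P[:,0]<.60)&(P[:,1]>-.26)&(P[:,1]<-.17)&(P[:,2]>.058)&(P[:,2]<.075)]
    if len(Q)>20: r=cv2.minAreaRect((Q[:,:2]*1000).astype(np.float32)); print(n,len(Q),r)
o=get_obs(); print({k:np.round(o[k],4) for k in('time','tool_pos','ee_rot')})
E
python3 m.py | grep -E 'knob|keep'
```

```text
scene 174 ((537.0750732421875, -216.53573608398438), (25.681612014770508, 53.95100402832031), 80.35227966308594)
top 27 ((522.7390747070312, -211.20159912109375), (23.902511596679688, 15.417657852172852), 33.8529167175293)
{'time': np.float64(9.1), 'tool_pos': array([ 0.5383, -0.1082,  0.1808]), 'ee_rot': array([-3.1401e+00, -1.2000e-03,  2.9357e+00])}
knob 42 x [-79.8 -79.4 -72.2 -67.1 -66.4] y [-13.5 -12.6  -7.   -2.   -0.2] z 76.64622900756967
keeper 35 x [-79.9 -77.4 -68.9 -62.3 -61.5] y [26.8 30.5 37.9 51.1 56. ] z 53.09332604559969
knob 23 x [-78.4 -78.2 -73.3 -65.9 -64.9] y [-10.8 -10.2  -4.5   0.4   0.8] z 82.9847571304001
keeper 57 x [-83.5 -82.6 -72.3 -61.  -60.5] y [29.6 31.9 41.  50.3 51.4] z 51.726400636647355
```

View pics/e.png

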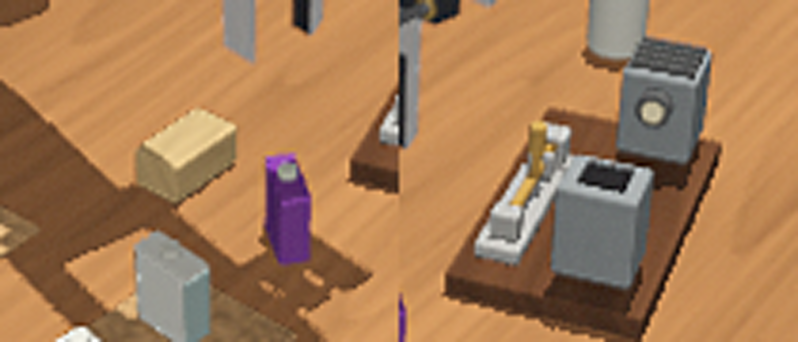

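The right half shows the bolt home: the knob is up by the keeper at crop (537,140), having travelled about 44 mm, and the rod's tail is inside its guide. The left half shows the white long cell on the larger pad at crop (172,285), next to the purple look-alike at (288,210). The white one is the target.

Call:
move_arm(
  steps=[0, 0, 0.01, 0, -0.04, 0, 0.5, 0, 0, 0.01, 0, -0.08, 0, 0.5, 0, 0, 0.01, 0, -0.113, 0, 0.5, 0, 0, 0.01, 0, -0.113, -0.02, 0.5, 0, 0, 0.01, 0, -0.113, -0.05, 0.5, 0, 0, 0.01, 0, -0.113, -0.08, 0.5, 0, 0, 0.01, 0, -0.113, -0.11, 0.5, 0, 0, 0.01, 0, -0.113, -0.135, 0.5, 0, 0, 0.01, 0, -0.113, -0.15, 0.5, 0, 0, 0.01, 0, -0.113, -0.15, 0.5],
)

```text
time: 10.2
tool_pos: [0.5375, -0.2147, 0.0289]
ee_rot: [3.139, -0.005, 2.954]
wrist_force: [-0.3, 0.4, 0.5]
width: 0.0471
finger_force: 0.0
```

Call:
move_arm(
  steps=[0, 0, 0, 0, -0.001, 0.001, 0.4, 0, 0, 0, 0, -0.001, 0.001, 0.3, 0, 0, 0, 0, -0.001, 0.001, 0.2, 0, 0, 0, 0, -0.001, 0.001, 0.1, 0, 0, 0, 0, -0.001, 0.001, 0.1, 0, 0, 0, 0, -0.001, 0.001, 0.1],
)

```text
time: 10.8
tool_pos: [0.54, -0.2184, 0.0344]
ee_rot: [-3.142, 0.003, 2.952]
wrist_force: [-0.2, 2.5, 6.6]
width: 0.0221
finger_force: 30.0
```

Call:
move_arm(
  steps=[0, 0, 0, 0, 0, 0.008, 0.1, 0, 0, 0, 0, 0, 0.025, 0.1, 0, 0, 0, 0, 0, 0.05, 0.1, 0, 0, 0, 0, 0, 0.08, 0.1, 0, 0, 0, 0, 0, 0.11, 0.1, 0, 0, 0, 0, 0, 0.14, 0.1, 0, 0, 0, 0, 0, 0.16, 0.1, 0, 0, 0, 0, 0, 0.165, 0.1],
)

```text
time: 11.6
tool_pos: [0.5396, -0.219, 0.2008]
ee_rot: [-3.14, 0.004, 2.951]
wrist_force: [-0.0, 0.4, -0.3]
width: 0.0219
finger_force: 30.0
```

Call:
move_arm(
  steps=[0, 0, -0.05, 0.003, 0.015, 0, 0.1, 0, 0, -0.15, 0.01, 0.045, 0, 0.1, 0, 0, -0.26, 0.018, 0.08, 0, 0.1, 0, 0, -0.37, 0.025, 0.115, 0, 0.1, 0, 0, -0.48, 0.032, 0.15, 0, 0.1, 0, 0, -0.6, 0.04, 0.19, 0, 0.1, 0, 0, -0.72, 0.048, 0.23, 0, 0.1, 0, 0, -0.84, 0.056, 0.27, 0, 0.1, 0, 0, -0.95, 0.063, 0.305, 0, 0.1, 0, 0, -1.06, 0.069, 0.335, 0, 0.1, 0, 0, -1.12, 0.072, 0.35, 0, 0.1, 0, 0, -1.143, 0.0725, 0.358, 0, 0.1],
)

```text
time: 12.8
tool_pos: [0.6106, 0.1414, 0.1952]
ee_rot: [-3.138, -0.0, 1.809]
wrist_force: [0.6, 0.5, -0.8]
width: 0.0219
finger_force: 30.0
```

```bash
cat > look.py <<'E'
from h import *
import sys
o=get_obs(); print({k:np.round(o[k],4) for k in('time','tool_pos','ee_rot','wrist_force','width','finger_force')})
tp=o['tool_pos']
for n in('scene','top'):
    p,d=snapshot(n); np.savez(n+'2.npz',p=p,d=d)
    for t in('cell_mid','cell'):
        print(n,t,[(round(x['score'],2),np.round(x['uv'],1),np.round(onz(n,x['uv'],tp[2]-(.028 if t=='cell' else 0))[0],4)) for x in spot_point(n,t)][:3])
    if n=='scene': cv2.imwrite('pics/%s.png'%sys.argv[1],cv2.resize(p[130:250,310:450],(700,600),interpolation=cv2.INTER_CUBIC)[:,:,::-1])
E
python3 look.py f
```

```text
{'time': np.float64(12.8), 'tool_pos': array([0.6106, 0.1414, 0.1952]), 'ee_rot': array([-3.1378e+00, -3.0000e-04,  1.8092e+00]), 'wrist_force': array([ 0.62  ,  0.5324, -0.7818]), 'width': np.float64(0.0219), 'finger_force': np.float64(29.9995)}
scene cell_mid [(0.56, array([384. , 171.3]), array([0.6039, 0.1466, 0.1952])), (0.56, array([314.4, 257.7]), array([ 0.6714, -0.2813,  0.1952]))]
scene cell [(0.71, array([385.3, 176.6]), array([0.5986, 0.1692, 0.1672])), (0.61, array([313.8, 266.4]), array([ 0.6669, -0.2766,  0.1672]))]
top cell_mid [(0.59, array([374.2, 185.7]), array([ 0.5213, -0.077 ,  0.1952]))]
top cell [(0.48, array([371.6, 186.4]), array([ 0.5231, -0.0734,  0.1672]))]
```

View pics/f.png

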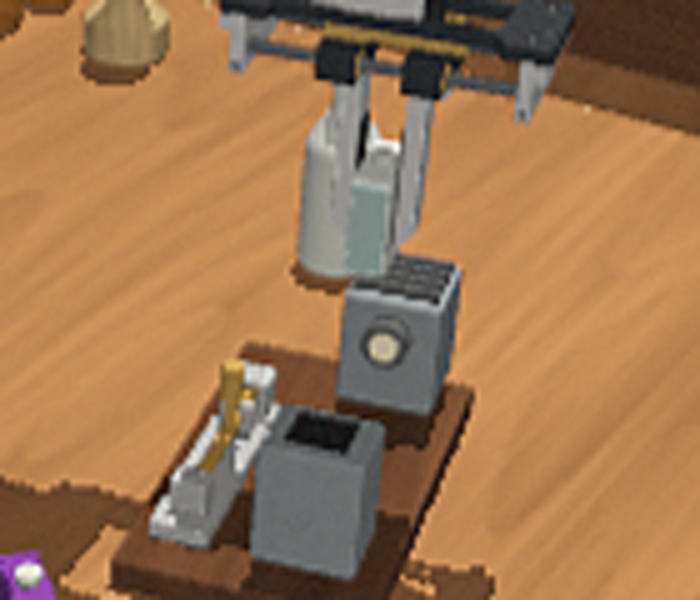

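Call:
move_arm(
  steps=[0, 0, 0, 0, 0, -0.01, 0.1, 0, 0, 0, 0, 0, -0.03, 0.1, 0, 0, 0, 0, 0, -0.05, 0.1, 0, 0, 0, 0, 0, -0.07, 0.1, 0, 0, 0, 0, 0, -0.09, 0.1, 0, 0, 0, 0, 0, -0.105, 0.1, 0, 0, 0, 0, 0, -0.115, 0.1, 0, 0, 0, 0, 0, -0.1196, 0.1, 0, 0, 0, 0, 0, -0.1196, 0.1, 0, 0, 0, 0, 0, -0.1196, 0.1, 0, 0, 0, 0, 0, -0.1196, 0.1],
)

```text
time: 14.2
tool_pos: [0.6121, 0.14, 0.0794]
ee_rot: [3.139, 0.0, 1.809]
wrist_force: [-0.4, 0.8, -0.9]
width: 0.0217
finger_force: 30.0
```

```bash
python3 look.py g; cp scene2.npz scene0.npz; cp top2.npz top0.npz; python3 m.py | grep -E 'scene|top|knob|lamp|rec|keep'; python3 - <<'E'
from h import *
np.set_printoptions(precision=1,suppress=True)
a=np.deg2rad(13.6); o=np.array([.6113,.1403]); Rz=np.array([[np.cos(a),-np.sin(a)],[np.sin(a),np.cos(a)]])
for n in('scene','top'):
    z=np.load(n+'2.npz');P=cloud(n,z['d'],np.ones((400,640),bool));B=np.c_[(P[:,:2]-o)@Rz,P[:,2]]*1000
    Q=B[(abs(B[:,0])<18)&(abs(B[:,1])<40)&(B[:,2]>44)&(B[:,2]<125)]
    print(n,len(Q),np.percentile(Q,[1,5,25,50,75,95,99],axis=0) if len(Q) else '')
E
```

```text
{'time': np.float64(14.2), 'tool_pos': array([0.6121, 0.14  , 0.0794]), 'ee_rot': array([3.1391e+00, 2.0000e-04, 1.8088e+00]), 'wrist_force': array([-0.3757,  0.7631, -0.8903]), 'width': np.float64(0.0217), 'finger_force': np.float64(29.9998)}
scene cell_mid [(0.66, array([380. , 209.9]), array([0.6101, 0.1316, 0.0794])), (0.63, array([314.9, 258.1]), array([ 0.588 , -0.1592,  0.0794]))]
scene cell [(0.7, array([383.5, 215.1]), array([0.6125, 0.1532, 0.0514])), (0.61, array([316.8, 265.2]), array([ 0.5878, -0.1502,  0.0514]))]
top cell_mid [(0.66, array([375.4, 185.2]), array([ 0.5385, -0.0946,  0.0794]))]
top cell [(0.52, array([374.3, 183.8]), array([ 0.5465, -0.0948,  0.0514]))]
scene
lamp 82 x [-24.2 -23.2  -4.4  28.7  29.8] y [ 62.6  66.7  76.8 117.9 121.1] z 107.76441920913449
rec 215 x [-27.2 -23.3   1.9  27.4  30.4] y [-114.5 -112.4  -91.5  -67.6  -63.7] z 106.90505149356866
knob 45 x [-80.5 -79.1 -71.8 -67.1 -66.6] y [-12.4 -11.4  -7.2   0.7   2.6] z 75.85934390445182
keeper 33 x [-79.5 -78.  -70.  -62.5 -61.5] y [26.3 29.5 40.  51.8 52.3] z 51.90699988978864
top
lamp 82 x [-22.8 -19.7   1.8  25.9  30.3] y [ 67.1  68.3  75.7 123.8 124.8] z 106.43160480750447
rec 233 x [-25.8 -23.3   1.9  28.1  31. ] y [-111.9 -109.9  -89.4  -68.1  -66.2] z 105.8381826321011
knob 20 x [-78.1 -78.  -74.  -68.3 -67.9] y [-10.8 -10.4  -5.    0.4   1. ] z 82.08613364847439
keeper 45 x [-79.2 -78.3 -70.9 -62.1 -61.6] y [26.4 29.2 40.7 50.1 52.3] z 51.385521731376556
scene 225 [[-17.9 -26.8  73.7]
 [-16.4 -25.1  77.8]
 [ -6.8 -21.7  91.2]
 [  1.6 -10.9 106.3]
 [  9.7  -7.1 112.8]
 [ 16.1   5.8 119.8]
 [ 17.6  22.5 124.2]]
top 0
```

View pics/g.png

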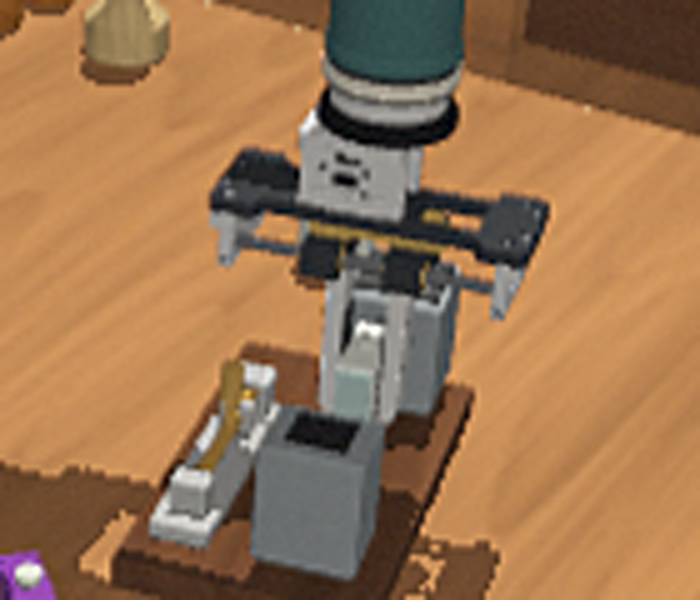

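The cell is upright and centred between the receiver and the lamp, with its clear end facing along the beam. The bolt is still home, with the knob at bench y ≈ −6. I'll let it settle, then hand in.

Call:
move_arm(
  steps=[0, 0, 0, 0, 0, 0, 0.1, 0, 0, 0, 0, 0, 0, 0.1, 0, 0, 0, 0, 0, 0, 0.1],
)

```text
time: 14.9
tool_pos: [0.6113, 0.1398, 0.078]
ee_rot: [-3.142, -0.0, 1.809]
wrist_force: [-0.4, 0.3, -1.1]
width: 0.0219
finger_force: 30.0
```

```bash
python3 -c "
from bench import *
print(close_job())"
```

```text
the job is handed in; nothing more can be done
None
```

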